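# Bottle opener back on the pegboard hooks

### The job

Pick the bottle opener (the flat steel bar with a round ring at one end) out of the cluttered oak crate and lay it flat across both chrome hooks of the little pegboard, about centred between them, lowering it gently until it rests on them before letting go. Leave the other things inside the crate, and do not knock the glass jar.

Things in the scene. Friction and masses are not known exactly. Their poses are not given: they have to be found in the camera images.
- opener: stainless steel bottle opener, a flat bar 20 wide and 6 thick with a ring head (outer diameter 36, hole 22) at its +x end; 150 long overall. It lies flat in the crate. Origin: middle of its length, on the underside; x along its length, z up
- crate: open oak crate, outside 250 (x) by 300 (y) by 50 high, walls and floor 8 thick, fixed. Origin: centre of its underside (on the worktop), z up; the things in it lie 8 above that
- pegboard: small white pegboard upright on a wooden foot, fixed; 220 wide (y), 12 thick, 165 high, foot 12 high reaching 90 in front. Front faces its -x. Two chrome hooks of 6 wire stick out level from the front at y = -40 and +40, top side 118 above the worktop, 86 long from the board's mid plane, ends turned up to 135. Origin: on the worktop under the middle of the board's thickness and width
- hook_rest (a point): point midway between the two hooks, 48 in front of the board's mid plane, at the height of the hooks' top side: where the middle of the opener's underside belongs. Axes as the pegboard's: x towards the board, y from hook to hook
- spreader: steel butter spreader lying flat in the crate, 148 long along its x, handle 13 wide and 6 thick, blade 26 wide and 5 thick at +x with the clip lying on it, no ring. Origin: middle of its length, underside
- teaspoon: steel teaspoon lying in the crate, 149 long along its x, stem 9 wide, oval solid bowl 30 wide and 6 high at +x, magnet1 lying on it. Origin: middle of its length, underside
- magnet0: round blue ceramic magnet, 28 diameter, 8 thick, in the crate with magnet2 on top. Origin: centre of its underside
- magnet1: round blue ceramic magnet, 28 diameter, 8 thick, lying on the teaspoon's bowl. Origin: centre of its underside
- magnet2: round blue ceramic magnet, 28 diameter, 8 thick, stacked on magnet0. Origin: centre of its underside
- clip: red plastic bag clip, 36 by 20 by 15 high, lying on the spreader's blade. Origin: centre of its underside
- cork: cork stopper standing in the crate, 24 diameter, 32 high. Origin: centre of its underside
- jar: empty open glass spice jar standing on the worktop, 44 diameter, 95 high. Origin: centre of its underside
Not all that is in view belongs to the job. Of the things like the cork, leave any that is turquoise; of the rest the smaller one is meant.

How it is judged:
On the way, in this order (a step that is already met when the one before it is completed fails the run):
1. the gripper holds the opener lifted out of the crate (contact force between the fingers and opener above 0.5 N and height (world z) of opener above 0.09 m), for 0.2 s.
2. still held, the opener is lowered to within 8 mm of lying on both hooks (contact force between the fingers and opener above 0.5 N and x of opener in the frame of hook_rest between -0.028 and 0.028 m and y of opener in the frame of hook_rest between -0.025 and 0.025 m and angle between the x axis of opener and the y axis of pegboard, either way round below 0.2 rad and z of opener in the frame of hook_rest between -0.008 and 0.008 m), for 0.1 s.
At the end, for the whole second after the job is handed in: Released and at rest, the opener lies flat (0.12 rad; underside within 6 mm of the hooks' top) across both hooks: middle within 25 mm along and 28 mm across of hook_rest, 0.2 rad of the board's width. The other seven things are in the crate (180 mm of its centre, below 60 mm); the jar stands (x of opener in the frame of hook_rest between -0.028 and 0.028 m and y of opener in the frame of hook_rest between -0.025 and 0.025 m and angle between the x axis of opener and the y axis of pegboard, either way round below 0.2 rad and z of opener in the frame of hook_rest between -0.006 and 0.006 m and angle between opener's own z axis and vertical below 0.12 rad and contact force between opener and pegboard above 0.3 N and linear speed of opener below 0.02 m/s and angular speed of opener below 0.2 rad/s and horizontal distance between each of spreader, teaspoon, magnet0, magnet1, magnet2, clip, cork and crate below 0.18 m and height (world z) of each of spreader, teaspoon, magnet0, magnet1, magnet2, clip, cork below 0.06 m and angle between jar's own z axis and vertical below 0.1 rad); the robot touches nothing.
It fails at once if something other than the opener is lifted out of the crate (above 90 mm) (height (world z) of any of spreader, teaspoon, magnet0, magnet1, magnet2, clip, cork above 0.09 m).
It fails at once if the jar is moved more than 20 mm or tipped by more than 0.35 rad (distance of jar from where it was at the start of the episode above 0.02 m or angle between jar's own z axis and vertical above 0.35 rad).
It fails at once if the opener is pressed or struck against the pegboard with more than 20 N (contact force between opener and pegboard above 20 N).
It also fails if it takes over 38 s, if anything falls off the work surface, if the arm or the gripper's body presses on something with over 40 N, if the wrist force passes 120 N, or if a joint passes its speed limit or range.

### The arm

A 6-joint arm with a two-finger parallel gripper is mounted at the origin on the work surface. World frame = base frame: x ahead of the robot, y to its left, z up, the work surface at z = 0. Lengths are in m, angles in rad, forces in N, time in s.
With the tool pointing down it reaches from about 0.325 to 0.85 m from the base axis. Payload 4.4 kg.
Tool frame: the origin (TCP) lies midway between the tips of the shut fingers; the grasp point (between the pads) lies manip.grip_depth behind it (manip.grip_depth is the distance from the TCP to the grasp point, in m); x points along the fingers, y is the direction in which the jaws open and shut, and the axes are right-handed (so a half turn about x gives the same grasp; the last joint's range is limited). The gripper opens to 94 mm and grips with 3 to 60 N. Pads are 16 mm wide; open, the fingers measure 119 mm over their backs; the gripper's body (75 mm by 177 mm) begins 78 mm behind the grasp point.
Start: joints at [-1.262, 0.207, 1.542, -0, 1.393, -0.15], TCP at [0.255, -0.516, 0.205] pointing down, gripper open.
Joint ranges: [-2.73, 2.73], [-0.86, 2.22], [0.23, 2.46], [-1.11, 4.25], [0.08, 2.63], [-2.82, 2.82]. Speed limits (rad/s): [2.79, 2.79, 3.14, 3.14, 3.14, 3.14].

### API

Orientations are given as [roll, pitch, yaw] about the fixed x, y, z axes, in that order (R = Rz(yaw) Ry(pitch) Rx(roll)).
In Python, from station import manip, optics gives the robot as it stands.
- The arm moves only by the tool apply_moves, never from a script. Its argument "series" is text: rows parted by semicolons, each of 7 numbers parted by spaces: the shift along the world's x, y, z in cm, then the turn, a rotation vector about the world's x, y, z in rad, then the opening, from 0 (shut) to 1 (fully open). In form: x y z wx wy wz jaw; .... A call has 1 to 8 rows; each row shifts and turns the commanded pose from where the row before left it; what a row does not reach is not made up. A row lasts 1/10 s, in which the tool goes at most 50 mm and 8.59 degrees, less where a joint would pass 70% of its speed; a pose out of reach is approached as far as the arm can. A call with a gripper value outside its range is refused whole. The fingers move at their own pace and stop on an object; "newtons" is the grip in N (left out, the last holds). Time passes only in rows, so rows that do not move let the fingers close. It gives the time, the measured TCP pose, the force and the opening at its end, in the units of the state.
- manip.observe(): the state, without advancing time (a new reading comes with each control period).
- optics.capture(name): name is "scene" or "top" or "wrist"; returns the picture (420x560x3 uint8, red, green, blue); there is no depth.
- optics.camera_info(name): a dict with "fx", "fy", "cx", "cy" (pixels), "R" (3x3) and "t" (3): a world point X has camera coordinates R X + t. Camera axes: x right, y down, z forward; pixel columns grow to the right and rows downward; lengths in m; the calibration is good to about 2 mm. A picture is of the moment at which its call begins: read the wrist's pose just before it. camera_info takes no time and is no camera call; for the wrist camera it gives the pose at the moment of the call.
- manip.finish_job(): hands the job in, once; it reports no verdict.
The state is a dict: "clock": time; "q": joint angles; "dq": joint speeds; "joint_torque": joint torques, N m; "tcp_pos": TCP position; "tcp_rot": TCP orientation; "contact_force": force on the tool from outside, world axes, zero at the start; "ft_torque": the same for the moment, N m; "grip_width": opening from 0.0 (shut) to 1.0 (fully open).
Only numpy, scipy, OpenCV 4.12 (cv2) and the standard library are available. Lean on these libraries where they do the work, as an engineer would, in place of code of your own. Each camera call takes 0.05 s, during which the arm holds its last target. There are 200 camera calls.

## Working session

There is one attempt and no reset: what is moved stays moved. The work goes in short steps, Python scripts to look and compute and a tool call to move; the robot and the scene stay as the last step left them, time stands still between calls to the robot, and variables do not carry over. Pictures are saved under pics/ and viewed, about 8 in all and at most 12, crops included, and the job is handed in when it is done.

Besides the shell and the picture viewer there is one more tool, called after ">>>" as name(argument=value, ...) on one line, values as JSON. apply_moves: Moves the arm, as the interface text tells. Its arguments: {"type":"object","properties":{"series":{"type":"string"},"newtons":{"type":"number"}},"required":["series"]}

```bash
mkdir -p pics; ls; python3 - <<'E'
from station import manip, optics
import cv2, numpy as np
np.set_printoptions(precision=4,suppress=True)
for n in("top","scene"):
    im=optics.capture(n); cv2.imwrite(f"pics/{n}0.png",im[:,:,::-1]); print(n,optics.camera_info(n))
print(manip.observe(), manip.grip_depth)
E
```

```text
pics
top {'fx': 489.88126217574734, 'fy': 489.88126217574734, 'cx': 276.3967195254986, 'cy': 210.14504723053372, 'R': array([[-0.0088, -0.9994,  0.0321],
       [-0.984 ,  0.0029, -0.178 ],
       [ 0.1778, -0.0331, -0.9835]]), 't': array([0.0401, 0.5112, 1.1628])}
scene {'fx': 390.55414472068696, 'fy': 390.55414472068696, 'cx': 286.6596380191331, 'cy': 206.58153384958322, 'R': array([[ 0.8457,  0.5336, -0.0127],
       [ 0.2727, -0.4526, -0.849 ],
       [-0.4587,  0.7145, -0.5283]]), 't': array([-0.4505, -0.036 ,  1.2617])}
{'clock': 0.1, 'q': array([-1.2625,  0.2074,  1.5428, -0.    ,  1.3935, -0.1505]), 'dq': array([-0.0001, -0.0003, -0.0046,  0.0019, -0.0019, -0.0001]), 'joint_torque': array([  0.    , -37.1861, -28.2293,   0.0701,   0.0312,  -0.    ]), 'tcp_pos': array([ 0.2544, -0.5149,  0.2044]), 'tcp_rot': array([-1.718 ,  1.5688,  1.8824]), 'contact_force': array([0.4978, 0.1487, 0.3024]), 'ft_torque': array([-0.0489,  0.0501, -0.0539]), 'grip_width': 0.9975898541548578} 0.0188
```

View pics/top0.png

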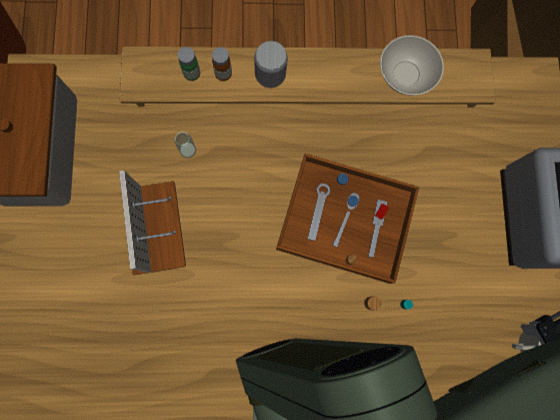

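View pics/scene0.png

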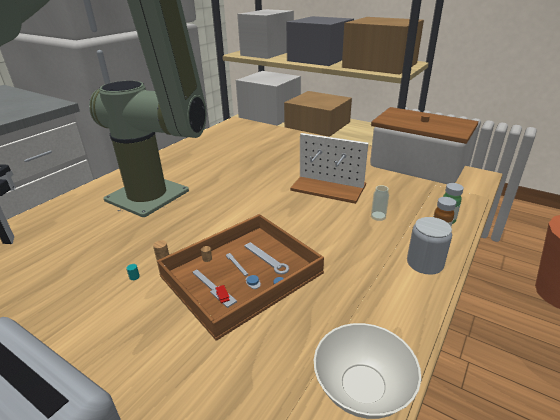

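The top view shows three long things in the crate: the opener with its ring at (323,190) and tail at (314,238), the teaspoon from (352,200) to (337,244) with a magnet on it, and the spreader from (380,205) to (373,255) with the red clip. I choose the one with the open ring. The pegboard hooks are near (153,203) and (157,236), and the jar is at (185,146). The small cork is at (351,259) in the crate. The larger and turquoise ones outside are to be left.

```bash
python3 - <<'E'
import cv2, numpy as np
im=cv2.imread("pics/top0.png")
a=cv2.resize(im[175:255,295:345],None,fx=7,fy=7,interpolation=cv2.INTER_CUBIC)
b=cv2.resize(im[165:279,115:190],None,fx=4.9,fy=4.9,interpolation=cv2.INTER_CUBIC)[:560]
for d,s,x0,y0 in((a,7,295,175),(b,4.9,115,165)):
    for k in range(0,200,10):
        cv2.line(d,(int(k*s),0),(int(k*s),6),(0,255,255),1);cv2.putText(d,str(x0+k),(int(k*s),16),0,.35,(0,255,255))
        cv2.line(d,(0,int(k*s)),(6,int(k*s)),(0,255,255),1);cv2.putText(d,str(y0+k),(8,int(k*s)+4),0,.35,(0,255,255))
h=min(len(a),len(b)); cv2.imwrite("pics/crop1.png",np.hstack([a[:h],b[:h]]))
E
```

```text
(no output)
```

View pics/crop1.png

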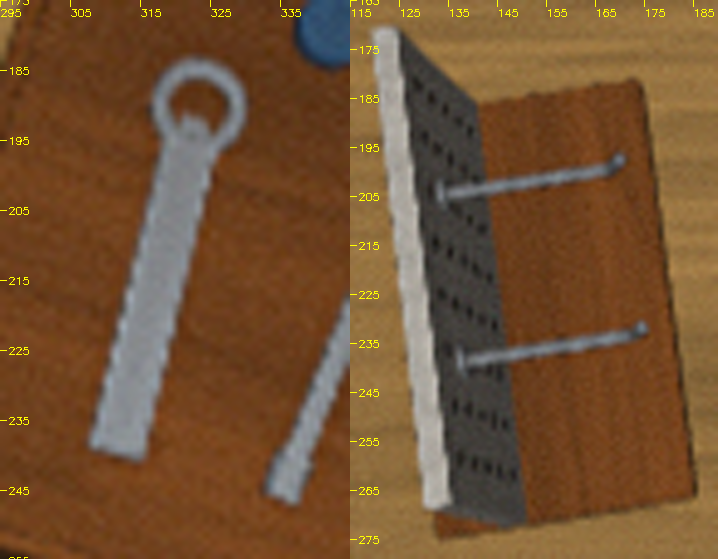

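The crop confirms the choice: the bar has an open ring, its top at about (323.3,183.3), and a square tail at (311.9,239.1). The pegboard's foot corners, top strip and hooks are all clear enough to measure.

```bash
cat > h.py <<'E'
from station import manip, optics
import cv2, numpy as np
np.set_printoptions(precision=4,suppress=True)
def ray(c,px,z):
    d=c["R"].T@np.array([(px[0]-c["cx"])/c["fx"],(px[1]-c["cy"])/c["fy"],1]); o=-c["R"].T@c["t"]
    return o+d*(z-o[2])/d[2]
def proj(c,X):
    p=c["R"]@np.asarray(X)+c["t"]; return np.array([c["fx"]*p[0]/p[2]+c["cx"],c["fy"]*p[1]/p[2]+c["cy"]])
E
python3 - <<'E'
from h import *
c=optics.camera_info("top")
r=ray(c,(323.3,183.3),.014);t=ray(c,(311.9,239.1),.014)
print("opener",r,t,(r+t)/2,np.linalg.norm(r-t),np.arctan2(*(r-t)[1::-1]))
f=[ray(c,p,.012) for p in((173.8,181.3),(185.8,266))]; print("foot",f,np.linalg.norm(f[0]-f[1]))
b=[ray(c,p,.165) for p in((122.3,170.9),(132.8,268.2))]; print("board",b,np.linalg.norm(b[0]-b[1]),sum(b)/2)
d=b[0]-b[1];d2=f[0]-f[1];print("yaw of y axis",np.arctan2(d[1],d[0])-np.pi/2,np.arctan2(d2[1],d2[0])-np.pi/2)
k=[ray(c,p,.132) for p in((170.1,197.7),(174.6,232.3))];print("tips",k,np.linalg.norm(k[0]-k[1]))
m=[ray(c,p,.115) for p in((133.4,204.4),(137.4,238.1))];print("roots",m)
# fit pegboard pose by all
from scipy.optimize import least_squares
P=[(-.09,-.11,.012,185.8,266),(-.09,.11,.012,173.8,181.3),(0,.11,.165,122.3,170.9),(0,-.11,.165,132.8,268.2),(-.083,-.04,.132,174.6,232.3),(-.083,.04,.132,170.1,197.7),(-.006,.04,.115,133.4,204.4),(-.006,-.04,.115,137.4,238.1)]
def res(v,s=1):
    o=[]
    for x,y,z,u,w in P:
        x*=s;y*=s
        o+=list(proj(c,[v[0]+x*np.cos(v[2])-y*np.sin(v[2]),v[1]+x*np.sin(v[2])+y*np.cos(v[2]),z])-[u,w])
    return o
for s in(1,-1):
    for y in (0,1.57,-1.57,3.1):
        q=least_squares(res,[b[0][0],b[0][1],y],args=(s,),loss="soft_l1")
        if q.cost<50: print(s,q.x,q.cost,np.round(res(q.x,s),1)); x,y,a=q.x; print("rest",x-.048*np.cos(a)*s,y-.048*np.sin(a)*s)
for n,p,z in(("jar",(187,152),0),("magn",(342,179),.024),("spoonbowl",(352,200),.022),("cork",(351,259),.04)): print(n,ray(c,p,z))
for p in((305,155),(417,187),(394,282),(277,248)): print("crate",ray(c,p,.05))
E
```

```text
opener [ 0.5867 -0.085   0.014 ] [ 0.443  -0.0525  0.014 ] [ 0.5149 -0.0687  0.014 ] 0.14732473491698025 -0.22203001647797393
foot [array([0.5929, 0.2965, 0.012 ]), array([0.378, 0.261, 0.012])] 0.21776326278787786
board [array([0.5797, 0.3836, 0.165 ]), array([0.3639, 0.3512, 0.165 ])] 0.21821556649971316 [0.4718 0.3674 0.165 ]
yaw of y axis -1.4216160424043394 -1.4069830692283445
tips [array([0.5254, 0.2822, 0.132 ]), array([0.4458, 0.2698, 0.132 ])] 0.08054544538600991
roots [array([0.5133, 0.3689, 0.115 ]), array([0.4351, 0.3566, 0.115 ])]
jar [0.674  0.2667 0.    ]
magn [ 0.5955 -0.1318  0.024 ]
spoonbowl [ 0.5412 -0.1558  0.022 ]
cork [ 0.3905 -0.1446  0.04  ]
crate [ 0.6512 -0.0359  0.05  ]
crate [ 0.5684 -0.3151  0.05  ]
crate [ 0.3337 -0.2449  0.05  ]
crate [0.4174 0.0366 0.05  ]
```

```bash
python3 - <<'E'
from h import *
from scipy.spatial.transform import Rotation as R
s=manip.observe(); M=R.from_euler("xyz",s["tcp_rot"]).as_matrix(); print(M)
y=M[:,1]; a=np.arctan2(y[1],y[0]); want=-.222+np.pi/2
print(a,[(want-a+np.pi/2)%np.pi-np.pi/2], s["tcp_pos"])
E
```

```text
[[-0.0006  0.4429 -0.8966]
 [ 0.0019 -0.8966 -0.4429]
 [-1.     -0.002  -0.0003]]
-1.1120031668631971 [np.float64(-0.6807931599316994)] [ 0.2544 -0.5149  0.2044]
```

>>> apply_moves(series="1.6 2.8 -0.2 0 0 -0.0425 0.8;1.6 2.8 -0.2 0 0 -0.0425 0.8;1.6 2.8 -0.2 0 0 -0.0425 0.7;1.6 2.8 -0.2 0 0 -0.0425 0.7;1.6 2.8 -0.2 0 0 -0.0425 0.6;1.6 2.8 -0.2 0 0 -0.0425 0.6;1.6 2.8 -0.2 0 0 -0.0425 0.6;1.6 2.8 -0.2 0 0 -0.0425 0.6")

```text
clock: 0.9
tcp_pos: [0.3828, -0.2901, 0.1889]
tcp_rot: [-1.011, 1.57, 2.248]
contact_force: [0.2, -0.3, 0.7]
grip_width: 0.599
```

>>> apply_moves(series="1.6 2.8 -0.2 0 0 -0.0425 0.5;1.6 2.8 -0.2 0 0 -0.0425 0.5;1.6 2.8 -0.2 0 0 -0.0425 0.5;1.6 2.8 -0.2 0 0 -0.0425 0.5;1.6 2.8 -0.2 0 0 -0.0425 0.5;1.6 2.8 -0.2 0 0 -0.0425 0.5;1.6 2.8 -0.2 0 0 -0.0425 0.5;1.6 2.8 -0.2 0 0 -0.0425 0.5")

```text
clock: 1.7
tcp_pos: [0.5107, -0.0662, 0.1729]
tcp_rot: [0.001, 1.57, 2.919]
contact_force: [0.3, -0.7, 0.3]
grip_width: 0.503
```

```bash
python3 - <<'E'
from h import *
from scipy.spatial.transform import Rotation as R
s=manip.observe(); im=optics.capture("wrist"); c=optics.camera_info("wrist")
np.savez("w1.npz",**c); cv2.imwrite("pics/w1.png",im[:,:,::-1])
s=manip.observe(); M=R.from_euler("xyz",s["tcp_rot"]).as_matrix(); print(M[:,1],s["tcp_pos"],s["q"],s["clock"],s["grip_width"])
print("pred ring,tail,mid",[proj(c,p) for p in((.5867,-.085,.014),(.443,-.0525,.014),(.5149,-.0687,.014))])
E
```

```text
[-0.2195 -0.9756 -0.004 ] [ 0.5124 -0.0623  0.1727] [-0.2914  0.1116  1.7213  0.0041  1.309   1.4996] 1.75 0.49894401190022836
pred ring,tail,mid [array([284.4938, 119.3213]), array([283.5329, 258.3508]), array([283.9295, 192.6623])]
```

View pics/w1.png

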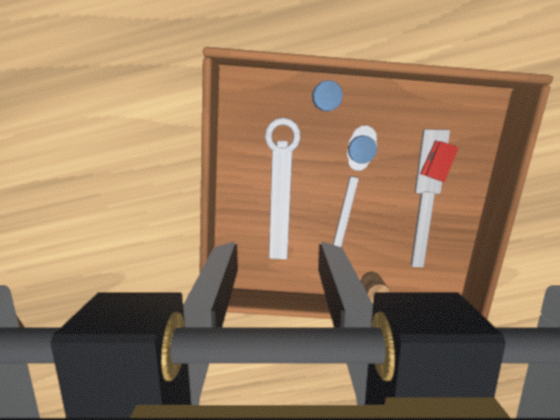

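The wrist view shows the opener straight in front of the jaws, its ring top at about (283,118) and its tail at (279,259). That is within a few pixels of the prediction of (284,119) and (284,258).

```bash
python3 - <<'E'
from h import *
c=dict(np.load("w1.npz"))
r=ray(c,(282.7,118),.014);t=ray(c,(279,259),.014);m=(r+t)/2
print(r,t,m,np.linalg.norm(r-t),np.arctan2(*(r-t)[1::-1]))
# bar edges at rows 230: left/right from the picture
g=cv2.cvtColor(cv2.imread("pics/w1.png"),cv2.COLOR_BGR2HSV)
for v in(175,210,245): 
    x=[u for u in range(255,310) if g[v,u,1]<60]; print(v,x[0],x[-1],ray(c,(np.mean(x),v),.014),np.linalg.norm(ray(c,(x[0]-.5,v),.014)-ray(c,(x[-1]+.5,v),.014)))
E
```

```text
[ 0.5883 -0.0835  0.014 ] [ 0.4433 -0.0475  0.014 ] [ 0.5158 -0.0655  0.014 ] 0.14939932134176004 -0.24391920235439912
175 271 290 [ 0.5338 -0.0692  0.014 ] 0.020550301358078584
210 270 289 [ 0.4977 -0.0601  0.014 ] 0.02113550109571043
245 269 287 [ 0.4596 -0.05    0.014 ] 0.020667539006902737
```

>>> apply_moves(series="0.3 -0.3 -2 0 0 -0.025 0.5;0 0 -2.5 0 0 0 0.5;0 0 -2.5 0 0 0 0.5;0 0 -2 0 0 0 0.5;0 0 -1 0 0 0 0.5;0 0 0 0 0 0 0.5;0 0 0 0 0 0 0.5")

```text
clock: 2.45
tcp_pos: [0.5141, -0.0708, 0.074]
tcp_rot: [3.083, 1.57, -0.305]
contact_force: [0.9, -0.2, 1.2]
grip_width: 0.499
```

```bash
python3 - <<'E'
from h import *
from scipy.spatial.transform import Rotation as R
im=optics.capture("wrist"); c=optics.camera_info("wrist")
cv2.imwrite("pics/w2.png",im[:,:,::-1])
s=manip.observe(); M=R.from_euler("xyz",s["tcp_rot"]).as_matrix(); print(M,s["tcp_pos"],s["clock"],s["grip_width"])
print("yaw bar-equiv",np.arctan2(-M[1,1],-M[0,1])-np.pi/2)
g=cv2.cvtColor(cv2.imread("pics/w2.png"),cv2.COLOR_BGR2HSV)
for x in(.56,.55,.54,.53,.52):
    u0,v=proj(c,(x,-.0655-.25*(x-.5158),.014)).round().astype(int)
    if not 0<=v<420: continue
    xs=[u for u in range(u0-60,u0+60) if g[v,u,1]<60]; 
    if xs: print(u0,v,xs[0],xs[-1],len(xs),ray(c,((xs[0]+xs[-1])/2,v),.014))
E
```

```text
[[ 0.0019 -0.2438 -0.9698]
 [-0.0006 -0.9698  0.2438]
 [-1.      0.0002 -0.002 ]] [ 0.5146 -0.0709  0.0745] 2.5 0.49935060476364973
yaw bar-equiv -0.24625296463830737
270 164 259 295 37 [ 0.559  -0.0814  0.014 ]
270 178 263 290 28 [ 0.5492 -0.0785  0.014 ]
270 192 263 290 28 [ 0.5391 -0.076   0.014 ]
270 206 263 290 28 [ 0.5287 -0.0734  0.014 ]
271 219 263 289 27 [ 0.519  -0.0706  0.014 ]
```

View pics/w2.png

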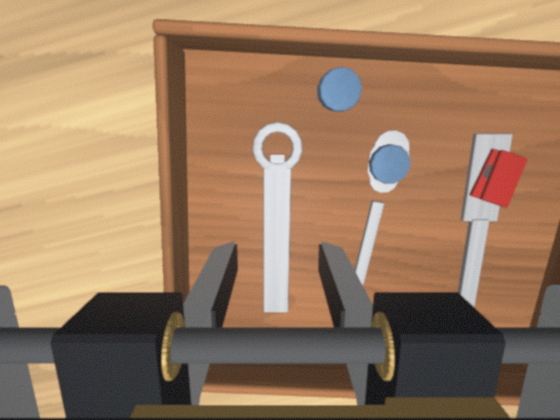

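The settled view shows the bar centred at column 277 between the fingers, whose midline is at 278. The first wrist shot was biased about 4 mm because the arm was still moving. Descending.

>>> apply_moves(series="0 0.1 -2 0 0 -0.005 0.5;0 0 -2 0 0 0 0.5;0 0 -1.4 0 0 0 0.5;0 0 -0.5 0 0 0 0.5;0 0 -0.3 0 0 0 0.5;0 0 -0.2 0 0 0 0.5;0 0 0 0 0 0 0.5", newtons=25)

```text
clock: 3.2
tcp_pos: [0.5142, -0.0697, 0.0099]
tcp_rot: [3.107, 1.57, -0.286]
contact_force: [-0.1, 0.5, -0.3]
grip_width: 0.501
```

>>> apply_moves(series="0 0 0 0 0 0 0.1;0 0 0 0 0 0 0;0 0 0 0 0 0 0;0 0 0 0 0 0 0;0 0 0 0 0 0 0", newtons=25)

```text
clock: 3.7
tcp_pos: [0.5138, -0.0696, 0.0097]
tcp_rot: [2.974, 1.57, -0.419]
contact_force: [-0.6, -0.5, 0.8]
grip_width: 0.205
```

The opening of 0.205 (about 19 mm) matches the 20 mm bar. Lifting.

>>> apply_moves(series="0 0 0.5 0 0 0 0;0 0 1.5 0 0 0 0;0 0 3 0 0 0 0;0 0 4 0 0 0 0;0 0 4 0 0 0 0;0 0 3 0 0 0 0;0 0 2 0 0 0 0;0 0 0 0 0 0 0", newtons=25)

```text
clock: 4.5
tcp_pos: [0.5161, -0.0703, 0.1934]
tcp_rot: [3.096, 1.563, -0.297]
contact_force: [0.8, -1.0, -0.8]
grip_width: 0.209
```

```bash
python3 - <<'E'
from h import *
im=optics.capture("wrist"); c=optics.camera_info("wrist"); np.savez("w3.npz",**c)
cv2.imwrite("pics/w3.png",im[:,:,::-1]); s=manip.observe(); print(s["tcp_pos"],s["tcp_rot"],s["contact_force"],s["ft_torque"],s["grip_width"])
E
```

```text
[ 0.5145 -0.0698  0.1908] [ 3.0903  1.5674 -0.3025] [ 0.1271  0.6468 -1.9065] [ 0.1022  0.002  -0.0098] 0.20436728407080884
```

View pics/w3.png

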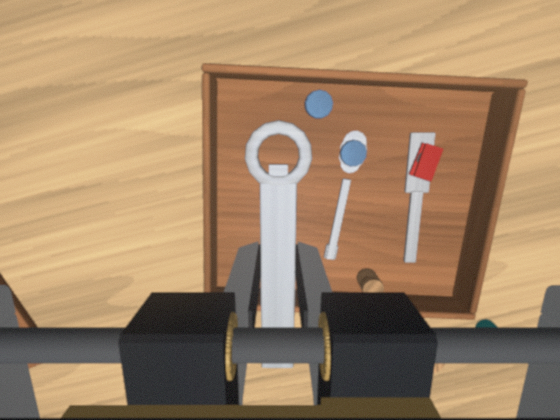

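```bash
python3 - <<'E'
from h import *
c=dict(np.load("w3.npz"))
for z in(.185,.19,.195,.2):
    r=ray(c,(278.3,121),z);t=ray(c,(277.5,366.5),z); print(z,r,t,(r+t)/2,np.linalg.norm(r-t),np.arctan2(*(r-t)[1::-1]))
E
```

```text
0.185 [ 0.5875 -0.0887  0.185 ] [ 0.4355 -0.0493  0.185 ] [ 0.5115 -0.069   0.185 ] 0.15701626285339404 -0.25340786179580127
0.19 [ 0.5875 -0.0886  0.19  ] [ 0.4396 -0.0503  0.19  ] [ 0.5135 -0.0695  0.19  ] 0.1527917473266345 -0.2534078617958014
0.195 [ 0.5875 -0.0886  0.195 ] [ 0.4436 -0.0514  0.195 ] [ 0.5155 -0.07    0.195 ] 0.148567231799875 -0.2534078617958014
0.2 [ 0.5874 -0.0886  0.2   ] [ 0.4477 -0.0524  0.2   ] [ 0.5176 -0.0705  0.2   ] 0.14434271627311557 -0.2534078617958013
```

>>> apply_moves(series="-0.2 1.5 0 0 0 0.02 0;-0.3 3 0 0 0 0.035 0;-0.3 3.5 0 0 0 0.035 0;-0.3 3.5 0 0 0 0.035 0;-0.3 3.5 0 0 0 0.035 0;-0.3 3.5 0 0 0 0.035 0;-0.3 3.5 0 0 0 0.035 0;-0.3 3.5 0 0 0 0.035 0")

```text
clock: 5.35
tcp_pos: [0.488, 0.1874, 0.1868]
tcp_rot: [0.096, 1.566, -3.03]
contact_force: [0.5, 0.4, -1.6]
grip_width: 0.199
```

>>> apply_moves(series="-0.3 3.5 0 0 0 0.035 0;-0.3 3.5 0 0 0 0.035 0;-0.2 3 0 0 0 0.035 0;-0.2 1.9 0 0 0 0.035 0;-0.1 1 0 0 0 0.02 0;0 0.4 0 0 0 0 0;0 0 0 0 0 0 0;0 0 0 0 0 0 0")

```text
clock: 6.15
tcp_pos: [0.4795, 0.3176, 0.189]
tcp_rot: [0.612, 1.57, -2.357]
contact_force: [0.5, 0.5, -1.1]
grip_width: 0.21
```

```bash
python3 - <<'E'
from h import *
im=optics.capture("wrist"); c=optics.camera_info("wrist"); np.savez("w4.npz",**c)
cv2.imwrite("pics/w4.png",im[:,:,::-1]); t=optics.capture("top")
s=manip.observe(); print(s["clock"],s["tcp_pos"],s["tcp_rot"],s["contact_force"],s["grip_width"])
a=cv2.resize(t[130:290,90:250],(480,480),interpolation=cv2.INTER_CUBIC)[:,:,::-1]
cv2.imwrite("pics/t4.png",a); 
from scipy.spatial.transform import Rotation as R
M=R.from_euler("xyz",s["tcp_rot"]).as_matrix();print("yaw",np.arctan2(-M[1,1],-M[0,1])-np.pi/2)
E
```

```text
6.25 [0.4798 0.3175 0.1894] [ 0.8804  1.5704 -2.0889] [ 1.3122 -0.7007 -1.1097] 0.20729582874906743
yaw 0.17234831107568604
```

View pics/w4.png

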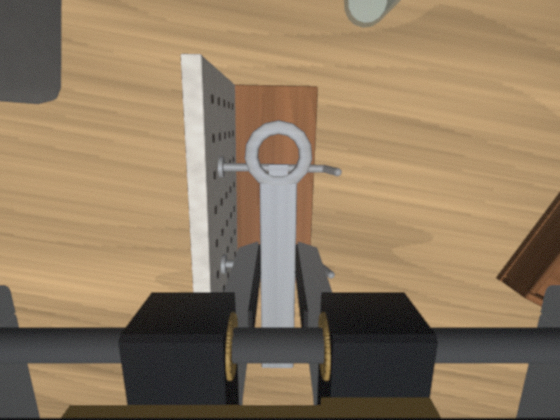

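The wrist view shows the held opener over both hooks. The far hook runs from (219,168) to its tip at (339,171), the near hook from (223,266) to its tip at (331,272). The board is left of the fingers with clearance.

```bash
python3 - <<'E'
from h import *
from scipy.optimize import least_squares
c=dict(np.load("w4.npz"))
# board frame points: far hook (+x world) is board y=-0.04
P=[(-.006,-.04,.115,220,168),(-.083,-.04,.133,338,171),(-.006,.04,.115,223.5,266),(-.083,.04,.133,330,272.5),(-.006,-.11,.165,203,57),(.006,-.11,.165,182.5,57),(-.09,-.11,.012,318,87)]
def res(v):
    o=[]
    for x,y,z,u,w in P: o+=list(proj(c,[v[0]+x*np.cos(v[2])-y*np.sin(v[2]),v[1]+x*np.sin(v[2])+y*np.cos(v[2]),z])-[u,w])
    return o
q=least_squares(res,[.472,.366,1.71],loss="soft_l1"); x,y,a=q.x
print(q.x,q.cost,np.round(res(q.x),1)); u=np.array([np.cos(a),np.sin(a)]); rest=np.array([x,y])-.048*u
print("rest",rest,"bar yaw target",a-np.pi/2)
r=ray(c,(278.3,121),.1935);t=ray(c,(277.5,366.5),.1935);m=((r+t)/2)[:2]
print("opener",m,np.arctan2(*(r-t)[1::-1]),"need",rest-m)
E
```

```text
[0.472  0.3645 1.7536] 24.37830409193566 [  3.6   0.5 -10.6  -0.1   5.1  -1.1  -5.6   1.1   0.2  -0.   -0.5   0.2
   1.   -2.2]
rest [0.4807 0.3173] bar yaw target 0.1828422869144788
opener [0.4808 0.3181] 0.17019722911401802 need [-0.0001 -0.0008]
```

Both measurements agree within about 1 mm, so I lower to just above the hooks.

>>> apply_moves(series="0 0 -1 0 0 0 0;0 0 -1.5 0 0 0 0;0 0 -1.5 0 0 0 0;0 0 -1 0 0 0 0;0 0 -0.8 0 0 0 0;0 0 -0.5 0 0 0 0;0 0 0 0 0 0 0;0 0 0 0 0 0 0")

```text
clock: 7.05
tcp_pos: [0.48, 0.3186, 0.1268]
tcp_rot: [-2.886, 1.57, 0.429]
contact_force: [-0.2, -0.4, -1.1]
grip_width: 0.208
```

>>> apply_moves(series="0 0 -0.1 0 0 0 0;0 0 -0.1 0 0 0 0;0 0 0 0 0 0 0;0 0 0 0 0 0 0")

```text
clock: 7.45
tcp_pos: [0.4797, 0.3185, 0.1247]
tcp_rot: [-2.893, 1.57, 0.423]
contact_force: [0.3, -0.5, -1.0]
grip_width: 0.203
```

>>> apply_moves(series="0 0 -0.1 0 0 0 0;0 0 0 0 0 0 0;0 0 -0.1 0 0 0 0;0 0 0 0 0 0 0;0 0 0 0 0 0 0")

```text
clock: 7.95
tcp_pos: [0.4796, 0.3184, 0.1224]
tcp_rot: [0.122, 1.571, -2.846]
contact_force: [0.3, 0.2, -1.3]
grip_width: 0.211
```

>>> apply_moves(series="0 0 -0.05 0 0 0 0;0 0 0 0 0 0 0;0 0 0 0 0 0 0")

```text
clock: 8.25
tcp_pos: [0.4796, 0.3185, 0.1219]
tcp_rot: [0.14, 1.571, -2.828]
contact_force: [0.8, -0.4, -1.0]
grip_width: 0.209
```

>>> apply_moves(series="0 0 -0.05 0 0 0 0;0 0 0 0 0 0 0;0 0 0 0 0 0 0")

```text
clock: 8.55
tcp_pos: [0.4796, 0.3184, 0.1214]
tcp_rot: [-0.111, 1.571, -3.079]
contact_force: [0.3, 0.6, -0.7]
grip_width: 0.206
```

>>> apply_moves(series="0 0 -0.05 0 0 0 0;0 0 0 0 0 0 0;0 0 0 0 0 0 0")

```text
clock: 8.85
tcp_pos: [0.4797, 0.3185, 0.121]
tcp_rot: [-2.766, 1.571, 0.549]
contact_force: [0.5, 0.5, -0.6]
grip_width: 0.203
```

>>> apply_moves(series="0 0 -0.05 0 0 0 0;0 0 0 0 0 0 0;0 0 0 0 0 0 0")

```text
clock: 9.15
tcp_pos: [0.4796, 0.3185, 0.1204]
tcp_rot: [-0.057, 1.571, -3.025]
contact_force: [-0.5, -0.1, -2.1]
grip_width: 0.206
```

>>> apply_moves(series="0 0 -0.05 0 0 0 0;0 0 0 0 0 0 0;0 0 0 0 0 0 0")

```text
clock: 9.45
tcp_pos: [0.4796, 0.3185, 0.1199]
tcp_rot: [-1.189, 1.571, 2.127]
contact_force: [-0.4, 0.1, 0.0]
grip_width: 0.209
```

>>> apply_moves(series="0 0 -0.05 0 0 0 0;0 0 0 0 0 0 0;0 0 0 0 0 0 0")

```text
clock: 9.75
tcp_pos: [0.4797, 0.3185, 0.1196]
tcp_rot: [-2.824, 1.571, 0.492]
contact_force: [-0.3, -1.1, 1.5]
grip_width: 0.207
```

>>> apply_moves(series="0 0 -0.04 0 0 0 0;0 0 0 0 0 0 0;0 0 0 0 0 0 0")

```text
clock: 10.05
tcp_pos: [0.4798, 0.3185, 0.1196]
tcp_rot: [-2.947, 1.57, 0.368]
contact_force: [-1.6, -1.0, 4.3]
grip_width: 0.202
```

The height has stopped falling and the force has risen from about -1 N to +4.3 N, so the opener rests on the hooks. Releasing with a small opening, because the board is 42 mm away.

>>> apply_moves(series="0 0 0.02 0 0 0 0.2;0 0 0 0 0 0 0.25;0 0 0 0 0 0 0.3;0 0 0 0 0 0 0.35;0 0 0 0 0 0 0.4;0 0 0 0 0 0 0.4;0 0 0 0 0 0 0.4", newtons=10)

```text
clock: 10.75
tcp_pos: [0.4796, 0.3184, 0.1191]
tcp_rot: [0.109, 1.571, -2.859]
contact_force: [-0.4, -0.1, -0.3]
grip_width: 0.397
```

```bash
python3 - <<'E'
from h import *
w=optics.capture("wrist"); c=optics.camera_info("wrist"); np.savez("w5.npz",**c); t=optics.capture("scene")
s=manip.observe(); print(s["clock"],s["tcp_pos"],s["contact_force"],s["grip_width"])
a=cv2.resize(t[110:220,280:400],None,fx=3.5,fy=3.5,interpolation=cv2.INTER_CUBIC)
b=w[:385]; b=cv2.resize(b,None,fx=.68,fy=.68,interpolation=cv2.INTER_AREA)
o=np.zeros((385,420+b.shape[1],3),np.uint8); o[:385,:420]=a[:385]; o[:b.shape[0],420:]=b
cv2.imwrite("pics/c5.png",o[:,:,::-1])
E
```

```text
10.85 [0.4796 0.3184 0.1192] [ 0.9857  0.4727 -0.2048] 0.4043690632584203
```

View pics/c5.png

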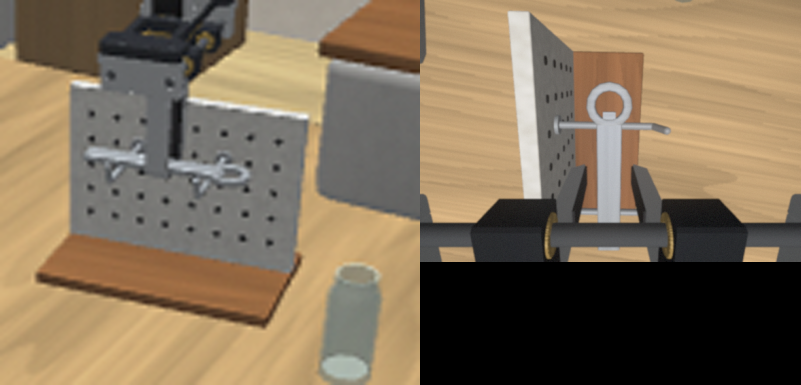

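The opener lies across both hooks, the fingers are clear of it on both sides, and the jar stands. Retreating straight up.

>>> apply_moves(series="0 0 0.5 0 0 0 0.4;0 0 1.5 0 0 0 0.4;0 0 3 0 0 0 0.4;0 0 4 0 0 0 0.4;0 0 4 0 0 0 0.4;0 0 2 0 0 0 0.4;0 0 0 0 0 0 0.4;0 0 0 0 0 0 0.4")

```text
clock: 11.65
tcp_pos: [0.4797, 0.3185, 0.2698]
tcp_rot: [-2.887, 1.57, 0.428]
contact_force: [-0.8, -0.0, -0.2]
grip_width: 0.401
```

```bash
python3 - <<'E'
from h import *
w=optics.capture("wrist"); c=optics.camera_info("wrist"); np.savez("w6.npz",**c); t=optics.capture("scene")
s=manip.observe(); print(s["clock"],s["tcp_pos"],s["contact_force"],s["grip_width"])
a=t[110:340,150:410]; a=cv2.resize(a,(400,354),interpolation=cv2.INTER_CUBIC); b=cv2.resize(w,(400,300))
o=np.zeros((354,800,3),np.uint8); o[:,:400]=a; o[:300,400:]=b
cv2.imwrite("pics/c6.png",o[:,:,::-1])
E
```

```text
11.75 [0.4785 0.3179 0.2673] [ 0.4725  0.7574 -0.5938] 0.39780358457095716
```

View pics/c6.png

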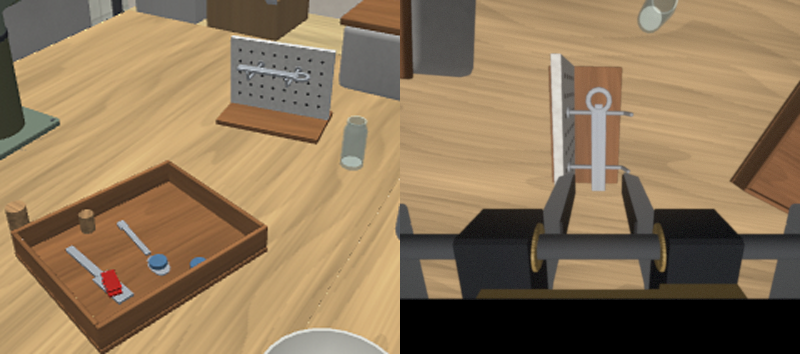

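```bash
python3 - <<'E'
from h import *
c=dict(np.load("w6.npz"))
r=ray(c,(277.5,123),.124);t=ray(c,(277.2,267),.124); m=(r+t)/2; print(m,np.linalg.norm(r-t),np.arctan2(*(r-t)[1::-1]),"err to rest",m[:2]-[.4805,.318])
print(manip.finish_job())
E
```

```text
[0.4789 0.3189 0.124 ] 0.14762317247373183 0.17213587605240546 err to rest [-0.0016  0.0009]
the job is handed in; nothing more can be done
None
```

The opener is lying across both hooks of the pegboard, released, and the job is handed in at about 11.8 s on the robot's clock; no verdict was reported. I gripped it by the bar and lifted it out of the crate. I then lowered it in 0.4–0.5 mm steps until it rested on the hooks, with the force reading at about 4 N, and opened the fingers.

- **Opener position:** The last wrist picture puts its middle about 2 mm from hook_rest. Its yaw is 0.172 rad, against 0.155 to 0.183 measured for the board, so it is within about 0.02 rad.
- **Other things:** The last pictures show the jar standing and the other things in the crate. The stacked blue magnets are only partly visible over the wall there. The arm stood clear above, touching nothing.
- **Disagreements:** The first wrist picture was about 4 mm off because the arm was still moving, so I measured again once it had settled. The hook tips appeared 7–9 mm further out than my model of them, but the other board features agreed on hook_rest within a few mm.

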